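# Stop the peeler, load a potato, reset the stop

### The arm

A 7-joint arm with a two-finger parallel gripper is mounted at the origin on the work surface. World frame = base frame: x ahead of the robot, y to its left, z up, the work surface at z = 0. Lengths are in m, angles in rad, forces in N, time in s.
With the tool pointing down it reaches from about 0.425 to 0.875 m from the base axis. Payload 4.7 kg.
Tool frame: the origin (TCP) lies between the finger pads; the fingertips stand 11 mm ahead of it and the grasp point (between the pads) lies 8 mm behind it; z points along the fingers, y is the line along which they close (so a half turn about z gives the same grasp; the last joint's range is limited). The gripper opens to 87 mm and grips with 3 to 60 N. Pads are 19 mm wide; open, the fingers measure 117 mm over their backs; the gripper's body (75 mm by 190 mm) begins 51 mm behind the grasp point.
Start: joints at [-1.242, 0.321, -0.07, 1.45, 0.023, 1.371, -0.057], TCP at [0.201, 0.618, 0.234] pointing down, gripper open.
Joint ranges: [-2.86, 2.86], [-0.3, 2.09], [-1.38, 1.24], [0.06, 2.45], [-1.56, 4.7], [0.09, 2.05], [-2.69, 2.69]. Speed limits (rad/s): [2.57, 2.57, 3.14, 3.14, 3.14, 3.14, 3.14].

### API

Orientations are given as a rotation vector (axis times angle).
In Python, from bench import ctrl gives the robot as it stands. The module is installed in compiled form; this text tells all that it offers.
- The arm moves only by the shell command python3 -m inch 'ROWS' [FORCE]. ROWS is JSON, a list of rows, each an object with "slide": the shift along the tool's x, y, z scaled (see below), a list of three; "angular": the turn, a rotation vector about the tool's x, y, z scaled (see below), a list of three; "claw": the opening, from -1 (shut) to 1 (fully open). In form: [{"slide": [tx, ty, tz], "angular": [rx, ry, rz], "claw": claw}, ...]. A call has 1 to 10 rows; each row is the pose to reach, as a shift and turn from the pose commanded when the call began, along the tool's axes at that moment; what a row does not reach only later rows make up. The controller multiplies each number of a shift by 0.25 m and each number of a turn by 30 degrees. A row lasts 1/10 s, in which the tool goes at most 50 mm and 8.59 degrees, less where a joint would pass 70% of its speed; a pose out of reach is approached as far as the arm can. A call with a number of a shift or a turn outside -1 to 1 is refused whole. A call with a gripper value outside its range is refused whole. The fingers move at their own pace and stop on an object; FORCE is the grip in N (left out, the last holds). Time passes only in rows, so rows that repeat a pose let the fingers close. It gives the time, the measured TCP pose, the force, the opening and the grip force at its end, in the units of the state.
- ctrl.get_state(): the state, without advancing time (a new reading comes with each control period).
- ctrl.get_image(name): name is "side" or "top" or "wrist"; returns a dict with "color" (400x640x3 uint8, red, green, blue), "depth" (400x640 float32, m along the optical axis (not along the pixel's ray), 0 where there is no reading), "camera_matrix" (3x3 intrinsics, pixels), "extrinsics" (4x4, takes a point from camera to world coordinates); the wrist camera has in their place "tool_from_camera" (4x4, takes a point from camera to tool coordinates, whose origin is the TCP and whose axes are the flange's). Camera axes: x right, y up, looking along -z (the intrinsics and any distortion apply to the point x, -y, -z); pixel columns grow to the right and rows downward; lengths in m; the calibration is good to about 2 mm. A picture is of the moment at which its call begins: read the wrist's pose just before it.
- ctrl.close_job(): hands the job in; it is judged then, once.
Trained networks look in the newest picture that a camera, given by its name, has taken for a name from the list of things; names that differ only in an ending like _2 or _b are one class to them, and where a whole thing is asked for, a point or a joint stands for the part that bears it (a point fixed in the world has none). Each returns a list of dicts, best first, with "confidence" (0 to 1); they miss things now and then, are a little off and sometimes report something else, mostly with a low value. They report only what shows in the picture. A call takes as long as a camera call.
- ctrl.find_in(query, camera): "bbox" ([centre column, centre row, width, height] in pixels, round what is visible of it).
- ctrl.outline_of(query, camera): "mask" (400x640 bool, what is visible of it) and "bbox" ([centre column, centre row, width, height] in pixels, round what is visible of it).
The state is a dict: "time": time; "joint_positions": joint angles; "qd": joint speeds; "joint_torque": joint torques, N m; "position": TCP position; "tool_rot": TCP orientation; "ft_force": force on the tool from outside, world axes, zero at the start; "torque": the same for the moment, N m; "grip_width": opening from 0.0 (shut) to 1.0 (fully open); "grip_force": force on a finger pad.
Only numpy, scipy, OpenCV 4.12 (cv2) and the standard library are available. Lean on these libraries where they do the work, as an engineer would, in place of code of your own. Each camera call takes 0.05 s, during which the arm holds its last target. There are 200 camera calls.

### The job

The vegetable peeler has to be loaded with its stop in: first push the black mushroom stop on its sloping panel all the way in, until it stays down by itself when you let go of it. Then pick up the potato lying on the table and lower it gently to the bottom of the peeler's drum - do not drop it in - and let go. Only then twist the mushroom clockwise to unlatch it, so that it springs fully back up, and leave the other things on the table where they are.

Things in the scene. Friction and masses are not known exactly. Their poses are not given: they have to be found in the camera images.
- stop_top (a point): centre of the crown of the mushroom stop: round black head 40 mm across, 18 mm tall, its straight grippable rim 7 to 18 mm below the crown. Its z axis is the button's axis, out of the panel, 30 degrees from vertical. Crown 32 mm above the panel when out, about 26 mm when latched in; a collar 32 mm across, 5 mm high, rings its stem.
- stop (a joint): how far the mushroom is pushed in, m: 0 out (a spring of about 3 N holds it out); it latches at about 6 mm, meets a hard stop at 8.5 mm, and let go rests latched at about 6 mm. Pushing it in takes about 7 N, which drops off sharply as it clicks in.
- stop_knob (a joint): how far the mushroom is twisted clockwise (seen facing it), rad: 0 to 1.2. A light spring brings it back to 0. When latched in, it is unlatched by about 0.8 to 1.0 of twist; it pops out as soon as nothing holds it in.
- drum_floor (a point): centre of the flat floor inside the peeler's open round aluminium drum, 70 mm above the table; z up. The drum is 158 mm wide inside with a 4 mm wall; its rim is 85 mm above this floor.
- peeler: the white peeler, fixed to the table, 340 mm wide, origin on the table between its two halves: from it the drum's axis lies 20 mm along x and 100 mm along y; a steel panel 110 mm wide, sloping 30 degrees down to its -x, carries the stop, which leaves the panel at -30, -110 mm and 105 mm up.
- potato_center (a point): centre of the potato, a brown rounded oval 84 mm long (along this point's x axis) and 58 mm thick, lying on the table, about 150 g.
- potato: the same potato; its origin lies on its underside as it starts, 29 mm below its centre.
- spice_jar: bystander: amber glass jar, 42 mm across and 85 mm tall, origin at its base.
- carton: bystander: small blue and white carton 60 x 35 mm, 85 mm tall, origin at its base.
- travel_mug: bystander: dark steel travel mug with a black lid, 78 mm across and 140 mm tall, origin at its base.

How it is judged:
On the way, in this order (a step that is already met when the one before it is completed fails the run):
1. the mushroom stop is latched in, and stays in with the fingers off it (value of joint stop above 0.005 m and contact force between the fingers and anything else below 0.3 N), for 0.2 s.
2. the potato lies on the drum's floor, let go and at rest, with the stop still in (horizontal distance between potato_center and drum_floor below 0.06 m and z of potato_center in the frame of drum_floor below 0.046 m and contact force between the fingers and potato below 0.1 N and linear speed of potato below 0.03 m/s and value of joint stop above 0.005 m), for 0.2 s.
3. the mushroom is twisted to unlatch and springs out (value of joint stop below 0.0015 m), for 0.1 s.
At the end, for the whole second after the job is handed in: The potato rests, let go, on the drum's floor (its centre within 60 mm of the drum's axis and less than 46 mm above the floor); the mushroom is fully out (within 1.5 mm) and turned back (within 0.15 rad) (horizontal distance between potato_center and drum_floor below 0.06 m and z of potato_center in the frame of drum_floor below 0.046 m and contact force between the fingers and potato below 0.1 N and linear speed of potato below 0.03 m/s and value of joint stop below 0.0015 m and value of joint stop_knob below 0.15 rad); the robot touches nothing.
It fails at once if the potato is knocked or pressed hard against the peeler (more than 25 N between them) (contact force between potato and peeler above 25 N).
It fails at once if the potato is dropped into the drum (falling free at over 0.55 m/s there, a fall of about 15 mm) (horizontal distance between potato_center and drum_floor below 0.1 m and contact force between the fingers and potato below 0.1 N and linear speed of potato above 0.55 m/s).
It fails at once if the spice jar is moved by more than 30 mm (distance of spice_jar from where it was at the start of the episode above 0.03 m).
It fails at once if the carton is moved by more than 30 mm (distance of carton from where it was at the start of the episode above 0.03 m).
It fails at once if the travel mug is moved by more than 30 mm (distance of travel_mug from where it was at the start of the episode above 0.03 m).
It also fails if it takes over 72 s, if anything falls off the work surface, if the arm or the gripper's body presses on something with over 40 N, if the wrist force passes 120 N, or if a joint passes its speed limit or range.

## Working session

There is one attempt and no reset: what is moved stays moved. The work goes in short steps, Python scripts to look and compute and a shell command to move; the robot and the scene stay as the last step left them, time stands still between calls to the robot, and variables do not carry over. Pictures are saved under pics/ and viewed, at most 10 in all, crops included, and the job is handed in when it is done.

```bash
mkdir -p pics
cat > h.py <<'E'
import numpy as np, cv2
from scipy.spatial.transform import Rotation as R
from bench import ctrl
def cloud(im):
    d=im["depth"];K=im["camera_matrix"];v,u=np.indices(d.shape)
    P=np.stack([(u-K[0,2])/K[0,0]*d,-(v-K[1,2])/K[1,1]*d,-d,np.ones_like(d)],-1)
    T=im.get("extrinsics")
    if T is None:
        s=ctrl.get_state();B=np.eye(4);B[:3,:3]=R.from_rotvec(s["tool_rot"]).as_matrix();B[:3,3]=s["position"];T=B@im["tool_from_camera"]
    return (P@T.T)[...,:3]
def save(im,n): cv2.imwrite("pics/"+n,im["color"][:,:,::-1])
E
python3 - <<'E'
from h import *
s=ctrl.get_state();print(s)
for c in("top","side"):
    im=ctrl.get_image(c);save(im,c+"0.png");P=cloud(im)
    for q in("potato","stop_top","peeler","spice_jar","carton","travel_mug"):
        for o in ctrl.outline_of(q,c)[:1]:
            m=o["mask"]&(im["depth"]>0);p=P[m]
            if len(p): print(c,q,round(o["confidence"],2),np.round(o["bbox"]),np.round(np.median(p,0),3),np.round(np.percentile(p,2,axis=0),3),np.round(np.percentile(p,98,axis=0),3))
E
```

```text
{'time': 0.0, 'joint_positions': array([-1.2419372 ,  0.32188156, -0.07009375,  1.45165654,  0.02262553,
        1.37078688, -0.05689838]), 'qd': array([ 9.33142689e-04, -7.67837867e-04, -3.79505057e-05,  6.30453131e-04,
        5.31604263e-04, -4.65988645e-04, -1.48450420e-03]), 'joint_torque': array([-4.90107723e-04, -4.91303194e+01, -4.04242957e-01, -3.12530065e+01,
       -6.38939836e-02,  4.38399380e-02,  1.76873218e-04]), 'position': array([0.20111951, 0.61755339, 0.2324328 ]), 'tool_rot': array([-4.92283893e-01, -3.10259151e+00,  3.04073899e-03]), 'ft_force': array([ 0.33799819, -0.3167126 ,  0.0830333 ]), 'torque': array([-0.05221253, -0.03781005,  0.01119377]), 'grip_force': 0.0, 'grip_width': 0.9985329751965407}
top potato 0.85 [368. 234.  26.  25.] [ 0.473 -0.189  0.049] [ 0.449 -0.228  0.031] [ 0.498 -0.156  0.062]
top stop_top 0.66 [285. 248.  14.  16.] [0.446 0.039 0.133] [0.429 0.021 0.123] [0.463 0.055 0.14 ]
top peeler 0.73 [247. 219. 137.  98.] [0.517 0.173 0.071] [ 0.413 -0.017  0.033] [0.645 0.308 0.154]
top spice_jar 0.81 [423. 231.  21.  17.] [ 0.483 -0.347  0.0
[... 205 characters left out ...]
8 -0.066  0.138] [ 0.699 -0.101  0.012] [ 0.768 -0.033  0.145]
side potato 0.65 [355. 184.  22.  24.] [ 0.487 -0.171  0.047] [ 0.459 -0.214  0.018] [ 0.512 -0.151  0.059]
side stop_top 0.6 [373. 223.  14.  20.] [0.449 0.048 0.131] [0.43  0.027 0.117] [0.467 0.061 0.14 ]
side peeler 0.85 [328. 284. 120. 161.] [0.53  0.209 0.073] [0.426 0.    0.022] [0.652 0.335 0.155]
side spice_jar 0.52 [351. 144.  12.  22.] [ 0.488 -0.338  0.056] [ 0.469 -0.367  0.007] [ 0.506 -0.33   0.087]
side carton 0.64 [311. 167.  11.  38.] [ 0.609 -0.208  0.07 ] [ 0.593 -0.262  0.003] [ 0.626 -0.203  0.087]
side travel_mug 0.59 [259. 202.  31.  53.] [ 0.733 -0.04   0.107] [ 0.703 -0.095  0.003] [ 0.771 -0.028  0.142]
```

Run:
```python
from h import *
from scipy.optimize import least_squares
ims={}
for c in("top","side"):
    im=ctrl.get_image(c);P=cloud(im)
    o=ctrl.outline_of("peeler",c)[0]["mask"]
    m=o&(abs(P[...,2]-.155)<.006)&(P[...,1]>.06);p=P[m][:,:2]
    f=least_squares(lambda q:np.hypot(*(p-q[:2]).T)-.081,[.53,.2],loss="soft_l1",f_scale=.003)
    print(c,len(p),f.x,np.median(abs(f.fun)))
    K=ctrl.outline_of("stop_top",c)[0]["mask"]
    q=P[K&(im["depth"]>0)];q=q[q[:,2]>.12];print("stop",len(q),q.mean(0),q.max(0),q.min(0))
    A=ctrl.outline_of("potato",c)[0]["mask"];q=P[A&(im["depth"]>0)];q=q[q[:,2]>.03]
    print("pot",q.mean(0),q.max(0),cv2.minAreaRect((q[:,:2]*1000).astype(np.float32)))
    if c=="top": cv2.imwrite("pics/topc.png",cv2.resize(im["color"][120:300,170:450,::-1],None,fx=2.8,fy=2.8))
    else: cv2.imwrite("pics/sidec.png",cv2.resize(im["color"][120:380,240:420,::-1],None,fx=2.3,fy=2.3))
```

```text
top 334 [0.55486283 0.22787232] 0.0011389011569114954
stop 162 [0.4463978  0.03892246 0.13215363] [0.46429739 0.05817741 0.14159703] [0.42909248 0.02048939 0.12010887]
pot [ 0.48046387 -0.19063231  0.04843102] [ 0.50698295 -0.15340075  0.06481493] ((479.4902038574219, -193.81468200683594), (80.87480163574219, 54.582706451416016), 89.28660583496094)
side 626 [0.55818248 0.23064709] 0.00099664086496732
stop 175 [0.4503871  0.04632083 0.13126366] [0.46689865 0.06095068 0.13922837] [0.43259413 0.02344135 0.12013503]
pot [ 0.48220004 -0.17510393  0.0470286 ] [ 0.50893407 -0.14654052  0.06024626] ((481.7201232910156, -183.84039306640625), (72.98373413085938, 56.274627685546875), 79.90423583984375)
```

View pics/topc.png

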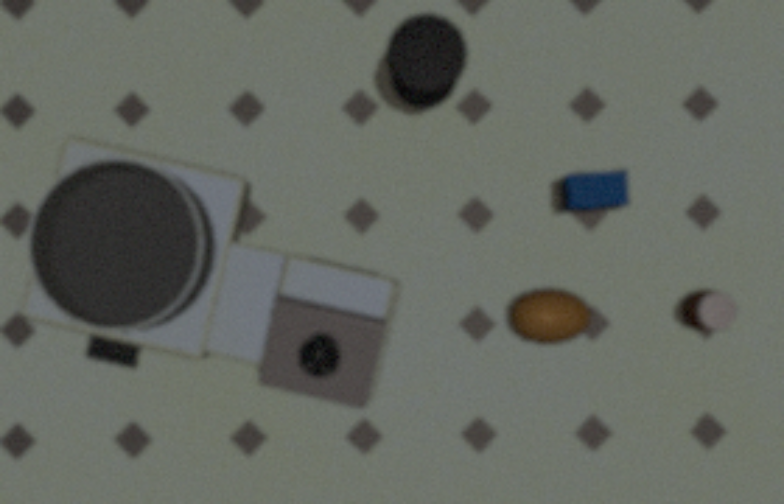

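```bash
cat >> h.py <<'E'
def frame(z,y):
    "tool rotation with given z and approx y"
    z=np.array(z)/np.linalg.norm(z);y=np.array(y,float);y-=z*(y@z);y/=np.linalg.norm(y)
    return np.stack([np.cross(y,z),y,z],1)
def go(pos,M=None):
    s=ctrl.get_state();B=R.from_rotvec(s["tool_rot"]).as_matrix()
    d=B.T@(np.array(pos)-s["position"])/.25
    w=np.zeros(3) if M is None else np.degrees(R.from_matrix(B.T@M).as_rotvec())/30
    print("t",round(s["time"],2),"slide",np.round(d,3),"ang",np.round(w,3),"pos",np.round(s["position"],4),"q",np.round(s["joint_positions"],2),"f",np.round(s["ft_force"],1),"w",round(s["grip_width"],3),"gf",round(s["grip_force"],1))
yaw=np.radians(-12.6)
AX=np.array([-.5*np.cos(yaw),-.5*np.sin(yaw),.866])
CR=np.array([.446,.0385,.1327])
E
python3 -c "
from h import *
go([.40,.35,.33])"
```

```text
t 1.1 slide [-1.088 -0.773 -0.386] ang [0. 0. 0.] pos [0.2013 0.6181 0.2336] q [-1.24  0.32 -0.07  1.45  0.02  1.37 -0.06] f [-0.1 -0.1  0.1] w 1.0 gf 0.0
```

```bash
python3 -m inch '[{"slide":[-0.2,-0.15,-0.2],"angular":[0,0,0],"claw":-1},{"slide":[-0.4,-0.3,-0.3],"angular":[0,0,0],"claw":-1},{"slide":[-0.6,-0.45,-0.39],"angular":[0,0,0],"claw":-1},{"slide":[-0.8,-0.6,-0.39],"angular":[0,0,0],"claw":-1},{"slide":[-1,-0.75,-0.39],"angular":[0,0,0],"claw":-1},{"slide":[-1,-0.75,-0.39],"angular":[0,0,0],"claw":-1},{"slide":[-1,-0.75,-0.39],"angular":[0,0,0],"claw":-1},{"slide":[-1,-0.75,-0.39],"angular":[0,0,0],"claw":-1}]'; python3 -c "
from h import *
M=frame(-AX,[0,1,0]);go(CR+AX*.12,M)"
```

```text
time: 1.9
position: [0.3855, 0.357, 0.3325]
tool_rot: [0.508, 3.097, 0.001]
ft_force: [0.4, 0.4, -0.5]
grip_width: 0.357
grip_force: 0.0
t 1.9 slide [-0.396 -1.156  0.384] ang [ 0.044 -0.997 -0.554] pos [0.3855 0.357  0.3325] q [-0.93  0.02  0.13  1.6  -0.    1.52  0.45] f [ 0.4  0.4 -0.5] w 0.357 gf 0.0
```

```bash
python3 -m inch '[{"slide":[-0.08,-0.2,0],"angular":[0.01,-0.2,-0.11],"claw":-1},{"slide":[-0.16,-0.4,0],"angular":[0.02,-0.4,-0.22],"claw":-1},{"slide":[-0.24,-0.6,0],"angular":[0.03,-0.6,-0.33],"claw":-1},{"slide":[-0.32,-0.8,0],"angular":[0.04,-0.8,-0.44],"claw":-1},{"slide":[-0.39,-1,0],"angular":[0.04,-1,-0.55],"claw":-1},{"slide":[-0.39,-1,0],"angular":[0.04,-1,-0.55],"claw":-1},{"slide":[-0.39,-1,0],"angular":[0.04,-1,-0.55],"claw":-1},{"slide":[-0.39,-1,0],"angular":[0.04,-1,-0.55],"claw":-1},{"slide":[-0.39,-1,0],"angular":[0.04,-1,-0.55],"claw":-1}]'; python3 -c "
from h import *
M=frame(-AX,[0,1,0]);go(CR+AX*.12,M)"
```

```text
time: 2.8
position: [0.3846, 0.1533, 0.2297]
tool_rot: [-0.082, 2.67, -0.457]
ft_force: [-0.4, 1.6, 0.9]
grip_width: 0.005
grip_force: 0.0
t 2.8 slide [ 0.031 -0.393  0.105] ang [-0.375 -0.126  0.277] pos [0.3846 0.1533 0.2297] q [-0.47 -0.3  -0.38  2.18  0.47  1.22  0.64] f [-0.4  1.6  0.9] w 0.005 gf 0.0
```

```bash
python3 -m inch '[{"slide":[0,0,0],"angular":[0,0,0],"claw":-1},{"slide":[0,0,0],"angular":[0,0,0],"claw":-1}]'; python3 -c "
from h import *
M=frame(-AX,[0,1,0]);go(CR+AX*.07,M)"
```

```text
time: 3.0
position: [0.391, 0.142, 0.2329]
tool_rot: [-0.036, 2.668, -0.47]
ft_force: [0.4, 0.3, 0.4]
grip_width: 0.004
grip_force: 0.0
t 3.0 slide [ 0.027 -0.305  0.292] ang [-0.408 -0.128  0.22 ] pos [0.391  0.142  0.2329] q [-0.42 -0.3  -0.39  2.17  0.47  1.22  0.64] f [0.4 0.3 0.4] w 0.004 gf 0.0
```

```bash
python3 -m inch '[{"slide":[0.01,-0.08,0.08],"angular":[-0.1,-0.03,0.05],"claw":-1},{"slide":[0.01,-0.15,0.15],"angular":[-0.2,-0.06,0.1],"claw":-1},{"slide":[0.02,-0.22,0.22],"angular":[-0.3,-0.1,0.16],"claw":-1},{"slide":[0.03,-0.3,0.29],"angular":[-0.41,-0.13,0.22],"claw":-1},{"slide":[0.03,-0.3,0.29],"angular":[-0.41,-0.13,0.22],"claw":-1},{"slide":[0.03,-0.3,0.29],"angular":[-0.41,-0.13,0.22],"claw":-1},{"slide":[0.03,-0.3,0.29],"angular":[-0.41,-0.13,0.22],"claw":-1}]'; python3 -c "
from h import *
M=frame(-AX,[0,1,0]);go(CR+AX*.07,M)"
```

```text
time: 3.7
position: [0.4109, 0.0675, 0.1332]
tool_rot: [0.018, 2.76, -0.288]
ft_force: [-0.1, -0.8, 1.5]
grip_width: 0.01
grip_force: 0.0
t 3.7 slide [-0.088 -0.131 -0.201] ang [-0.176 -0.27   0.09 ] pos [0.4109 0.0675 0.1332] q [-0.25 -0.3  -0.25  2.35  0.36  0.89  0.86] f [-0.1 -0.8  1.5] w 0.01 gf 0.0
```

```bash
python3 - <<'E'
s=open('h.py').read().replace('    print("t",','    import json;open("log.jsonl","a").write(json.dumps([list(s["joint_positions"]),list(s["position"]),list(s["tool_rot"])])+"\\n")\n    print("t",')
open('h.py','w').write(s)
E
python3 -c "
from h import *
go([.45,.045,.24],frame([0.2,-.04,-1],[0,1,0]))"
python3 -m inch '[{"slide":[0,0,-0.1],"angular":[0,0,0],"claw":-1},{"slide":[0,0,-0.2],"angular":[0,0,0],"claw":-1},{"slide":[0,0,-0.2],"angular":[0,0,0],"claw":-1},{"slide":[0,0,-0.2],"angular":[0,0,0],"claw":-1}]'; python3 -c "
from h import *
go([.45,.045,.24],frame([0.2,-.04,-1],[0,1,0]))"
```

```text
t 3.7 slide [-0.297 -0.165 -0.316] ang [-0.317  0.326  0.007] pos [0.4109 0.0675 0.1332] q [-0.25 -0.3  -0.25  2.35  0.36  0.89  0.86] f [-0.1 -0.8  1.5] w 0.01 gf 0.0
time: 4.1
position: [0.4068, 0.0897, 0.1662]
tool_rot: [0.001, 2.764, -0.336]
ft_force: [1.3, -2.8, 0.9]
grip_width: 0.005
grip_force: 0.0
t 4.1 slide [-0.257 -0.235 -0.167] ang [-0.378  0.309  0.037] pos [0.4068 0.0897 0.1662] q [-0.54 -0.3  -0.08  2.28  0.44  1.04  0.75] f [ 1.3 -2.8  0.9] w 0.005 gf 0.0
```

```bash
python3 -m inch '[{"slide":[-0.1,-0.1,-0.1],"angular":[-0.1,0.1,0.01],"claw":-1},{"slide":[-0.2,-0.2,-0.2],"angular":[-0.2,0.2,0.02],"claw":-1},{"slide":[-0.3,-0.24,-0.3],"angular":[-0.38,0.31,0.04],"claw":-1},{"slide":[-0.35,-0.24,-0.3],"angular":[-0.38,0.31,0.04],"claw":-1},{"slide":[-0.35,-0.24,-0.3],"angular":[-0.38,0.31,0.04],"claw":-1},{"slide":[-0.35,-0.24,-0.3],"angular":[-0.38,0.31,0.04],"claw":-1},{"slide":[-0.35,-0.24,-0.3],"angular":[-0.38,0.31,0.04],"claw":-1}]'
cat > fit.py <<'E'
from h import *
import json
from scipy.optimize import least_squares
def rz(a):return R.from_euler("z",a).as_matrix()
def ry(a):return R.from_euler("y",a).as_matrix()
def fk(q,p):
    # p: h,L1,e,L2,a,T,b0(yaw0),yawT, lat
    M=rz(p[6]-q[0]);x=np.array([0,0,p[0]])
    M=M@ry(q[1]);x=x+M@[p[9],p[8],p[1]]
    M=M@rz(-q[2]);x=x+M@[p[2],0,0];M=M@ry(q[3]);x=x+M@[p[10],0,p[3]]
    M=M@rz(-q[4]);M=M@ry(q[5]);x=x+M@[p[4],0,0]
    M=M@rz(-q[6]+p[7]);x=x+M@[0,0,p[5]]
    return x,M
D=[([-1.2419372,.32188156,-.07009375,1.45165654,.02262553,1.37078688,-.05689838],[.20111951,.61755339,.2324328],[-.492283893,-3.10259151,.00304])]
D+=[([-.93,.02,.13,1.6,0,1.52,.45],[.3855,.357,.3325],[.508,3.097,.001]),([-.42,-.3,-.39,2.17,.47,1.22,.64],[.391,.142,.2329],[-.036,2.668,-.47])]
D+=[tuple(json.loads(l)) for l in open("log.jsonl")]
def res(p):
    o=[]
    for q,x,r in D:
        X,M=fk(q,p);o+=list(X-x);o+=list(.3*R.from_matrix(M.T@R.from_rotvec(r).as_matrix()).as_rotvec())
    return np.array(o)
best=None
for y in (0,np.pi/2,np.pi,-np.pi/2):
    f=least_squares(res,[.3,.4,0,.4,.05,.3,0,y,0,0,0],loss="soft_l1",f_scale=.01)
    if best is None or f.cost<best.cost:best=f
np.save("p.npy",best.x)
if __name__=="__main__":print(np.round(best.x,4),len(D));print(np.round(res(best.x).reshape(-1,6)*1000,1))
E
python3 -c "
from h import *
go([.45,.045,.24],frame([0.2,-.04,-1],[0,1,0]))"; python3 fit.py
```

```text
time: 4.8
position: [0.4581, 0.0576, 0.2735]
tool_rot: [-0.011, 2.954, -0.045]
ft_force: [-0.2, 0.1, -0.8]
grip_width: 0.006
grip_force: 0.0
t 4.8 slide [ 0.057 -0.046  0.127] ang [ 0.019 -0.02   0.021] pos [0.4581 0.0576 0.2735] q [-0.23 -0.24 -0.01  1.96  0.07  1.24  1.32] f [-0.2  0.1 -0.8] w 0.006 gf 0.0
[ 0.2492  0.467   0.0061  0.5097 -0.0021  0.3622 -0.0029  1.5685 -0.0253
 -0.0053 -0.0045] 6
[[ 0.1 -0.6 -0.5 -0.  -0.  -0.2]
 [-0.2  1.   0.9 -0.2  0.   1.1]
 [-2.  -1.7 -0.5 -1.2 -0.1 -0.6]
 [-0.1  1.1 -0.1 -0.3 -0.2 -0.1]
 [ 1.3  0.1  0.3 -0.3 -0.2 -0.1]
 [ 0.9 -0.  -0.1 -0.2 -0.  -0.2]]
```

```bash
cat > ik.py <<'E'
from fit import *
p=np.load("p.npy")
LO=np.array([-2.86,-.3,-1.38,.06,-1.56,.09,-2.69])+.01;HI=np.array([2.86,2.09,1.24,2.45,4.7,2.05,2.69])-.01
def ik(pos,M,q0):
    def g(q):
        X,N=fk(q,p);return np.r_[X-pos,.3*R.from_matrix(N.T@M).as_rotvec()]
    f=least_squares(g,np.clip(q0,LO+1e-3,HI-1e-3),bounds=(LO,HI));return f.x,np.linalg.norm(f.fun)
E
python3 - <<'E'
from ik import *
rng=np.random.default_rng(0)
for tilt in(30,25,20,15,10,5,0):
  t=np.radians(tilt);z=-np.array([-np.sin(t)*np.cos(yaw),-np.sin(t)*np.sin(yaw),np.cos(t)])
  for tw in (0,):
    M=frame(z,[-np.sin(yaw),np.cos(yaw),0])
    sols=[ik(CR-.01*AX,M,LO+(HI-LO)*rng.random(7)) for _ in range(25)]
    sols+= [ik(CR-.01*AX,M,np.array([-.23,-.24,-.01,1.96,.07,1.24,1.32]))]
    s=min(sols,key=lambda s:s[1]);ok=[x for x in sols if x[1]<.003]
    print(tilt,tw,len(ok),round(s[1],4),np.round(s[0],2),"local",round(sols[-1][1],4),np.round(sols[-1][0],2))
E
```

```text
30 0 0 0.0144 [-0.11 -0.29 -0.23  2.4   0.37  0.63  0.75] local 0.0144 [-0.11 -0.29 -0.23  2.4   0.37  0.63  0.75]
25 0 12 0.0028 [-0.06 -0.29 -0.22  2.37  0.22  0.69  0.92] local 0.0028 [-0.06 -0.29 -0.22  2.37  0.22  0.69  0.92]
20 0 17 0.0 [-0.45 -0.27  0.16  2.33  0.3   0.8   0.88] local 0.0 [-0.26 -0.26 -0.01  2.32  0.23  0.78  0.94]
15 0 15 0.0 [-0.85 -0.29  0.55  2.28  0.35  0.9   0.85] local 0.0 [-0.3  -0.2   0.06  2.26  0.17  0.86  1.02]
10 0 13 0.0 [-0.83 -0.22  0.58  2.22  0.24  0.96  0.97] local 0.0 [-0.13 -0.14 -0.06  2.19  0.08  0.93  1.12]
5 0 17 0.0 [-0.01 -0.07 -0.15  2.12  0.03  1.01  1.18] local 0.0 [-0.14 -0.08 -0.03  2.12  0.04  1.01  1.17]
0 0 16 0.0 [ 0.2   0.   -0.33  2.04  0.    1.09  1.22] local 0.0 [-0.14 -0.01 -0.    2.06 -0.    1.09  1.21]
```

```bash
cat > tw.py <<'E'
from ik import *
def tool(tilt,phi=0):
    t=np.radians(tilt);z=-np.array([-np.sin(t)*np.cos(yaw),-np.sin(t)*np.sin(yaw),np.cos(t)])
    return R.from_rotvec(-AX*phi).as_matrix()@frame(z,[-np.sin(yaw),np.cos(yaw),0])
E
python3 - <<'E'
from tw import *
for tilt in(20,17,14,10):
  q=np.array([-.23,-.24,-.01,1.96,.07,1.24,1.32])
  for phi in(0,-.3,-.6,-.9,-.6,0,.3,.6,.9):
    q,e=ik(CR-.011*AX,tool(tilt,phi),q);print(tilt,phi,round(e,4),np.round(q,2))
s=ctrl.get_state()
go(CR+AX*.03+.0*AX,tool(17))
E
```

```text
20 0 0.0 [-0.24 -0.25 -0.02  2.32  0.22  0.78  0.95]
20 -0.3 0.0 [-0.17 -0.23 -0.13  2.3   0.27  0.8   1.17]
20 -0.6 0.0 [-0.22 -0.22 -0.14  2.31  0.35  0.82  1.36]
20 -0.9 0.0 [-0.26 -0.22 -0.14  2.32  0.44  0.83  1.54]
20 -0.6 0.0 [-0.15 -0.22 -0.2   2.3   0.34  0.81  1.37]
20 0 0.0 [-0.   -0.25 -0.23  2.31  0.14  0.76  1.03]
20 0.3 0.0 [-0.02 -0.27 -0.18  2.33  0.07  0.73  0.82]
20 0.6 0.0012 [ 0.07 -0.29 -0.22  2.35 -0.04  0.68  0.65]
20 0.9 0.0091 [ 0.11 -0.29 -0.22  2.37 -0.1   0.64  0.44]
17 0 0.0 [-0.13 -0.21 -0.1   2.28  0.15  0.82  1.03]
17 -0.3 0.0 [-0.23 -0.2  -0.07  2.27  0.26  0.85  1.18]
17 -0.6 0.0 [-0.28 -0.18 -0.08  2.27  0.36  0.88  1.35]
17 -0.9 0.0 [-0.31 -0.18 -0.12  2.28  0.45  0.89  1.52]
17 -0.6 0.0 [-0.22 -0.18 -0.14  2.26  0.35  0.87  1.36]
17 0 0.0 [-0.14 -0.22 -0.09  2.28  0.15  0.82  1.03]
17 0.3 0.0 [-0.07 -0.24 -0.1   2.3   0.04  0.77  0.87]
17 0.6 0.0 [-0.02 -0.27 -0.1   2.34 -0.06  0.72  0.7 ]
17 0.9 0.0046 [ 0.16 -0.29 -0.22  2.36 -0.22  0.67  0.58]
14 0 0.0 [-0.24 -0.19  0.02  2.24  0.14  0.87  1.05]
14 -0.3 0.0 [-0.29 -0.16 -0.01  2.23  0.25  0.91
[... 357 characters left out ...]
-0.29 -0.22  2.36 -0.31  0.7   0.7 ]
10 0 0.0 [-0.13 -0.13 -0.06  2.19  0.08  0.93  1.12]
10 -0.3 0.0 [-0.19 -0.11 -0.08  2.17  0.21  0.97  1.24]
10 -0.6 0.0 [-0.25 -0.09 -0.12  2.17  0.33  1.    1.36]
10 -0.9 0.0 [-0.3  -0.08 -0.15  2.19  0.46  1.02  1.49]
10 -0.6 0.0 [-0.14 -0.08 -0.22  2.16  0.32  1.    1.37]
10 0 0.0 [-0.04 -0.13 -0.14  2.18  0.06  0.93  1.13]
10 0.3 0.0 [-0.01 -0.17 -0.1   2.22 -0.07  0.88  1.01]
10 0.6 0.0 [ 0.06 -0.21 -0.09  2.27 -0.21  0.82  0.9 ]
10 0.9 0.0 [ 0.31 -0.25 -0.25  2.33 -0.42  0.76  0.84]
t 4.8 slide [ 0.191 -0.048  0.433] ang [ 0.046 -0.202  0.431] pos [0.4581 0.0576 0.2735] q [-0.23 -0.24 -0.01  1.96  0.07  1.24  1.32] f [-0.2  0.1 -0.8] w 0.006 gf 0.0
```

Run:
```python
from h import *
im=ctrl.get_image("wrist");P=cloud(im);save(im,"w1.png")
for o in ctrl.outline_of("stop_top","wrist")[:1]:
    q=P[o["mask"]&(im["depth"]>0)];print(o["confidence"],o["bbox"],len(q),q.mean(0))
    # crown: top cap along AX
    h=q@AX;top=q[h>np.percentile(h,95)-.006];c=top.mean(0);print(c,h.max(),CR@AX, np.percentile(h,95))
    n=(q-CR);lat=n-np.outer(n@AX,AX);print("lat range",lat.min(0),lat.max(0))
```

```text
0.76 [307.1, 142.3, 48.1, 50.7] 1709 [0.44592251 0.04140029 0.13102538]
[0.44456939 0.04154163 0.13140884] -0.09474333395996481 -0.09851198051545722 -0.0964532921594859
lat range [-0.0202715  -0.016334   -0.01217941] [0.01546908 0.02510064 0.0085961 ]
```

View pics/w1.png

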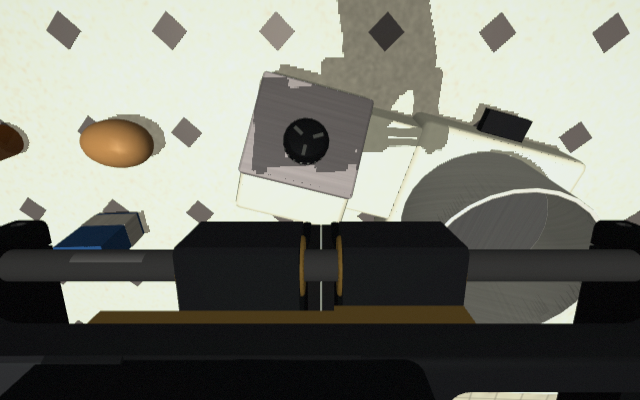

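```bash
sed -i 's/^CR=.*/CR=np.array([.445,.042,.133])/' h.py; python3 -c "
from tw import *
M=tool(17);go(CR+AX*.02-.011*M[:,2],M)"
```

```text
t 4.9 slide [ 0.188 -0.038  0.426] ang [ 0.047 -0.201  0.433] pos [0.4584 0.058  0.2739] q [-0.23 -0.24 -0.01  1.96  0.07  1.24  1.32] f [ 0.4 -0.2  0.2] w 0.009 gf 0.0
```

```bash
python3 -m inch '[{"slide":[0.04,-0.01,0.1],"angular":[0.01,-0.05,0.11],"claw":-1},{"slide":[0.09,-0.02,0.2],"angular":[0.02,-0.1,0.22],"claw":-1},{"slide":[0.14,-0.03,0.3],"angular":[0.03,-0.15,0.33],"claw":-1},{"slide":[0.19,-0.04,0.38],"angular":[0.05,-0.2,0.43],"claw":-1},{"slide":[0.19,-0.04,0.42],"angular":[0.05,-0.2,0.43],"claw":-1},{"slide":[0.19,-0.04,0.42],"angular":[0.05,-0.2,0.43],"claw":-1},{"slide":[0.19,-0.04,0.42],"angular":[0.05,-0.2,0.43],"claw":-1}]'; python3 -c "
from tw import *
M=tool(17);print(ctrl.get_state()['position']);go(CR+AX*.002-.011*M[:,2],M);go(CR-AX*.007-.011*M[:,2],M)"
```

```text
time: 5.6
position: [0.4338, 0.0445, 0.1648]
tool_rot: [0.311, 2.826, -0.047]
ft_force: [0.6, 1.1, -0.8]
grip_width: 0.005
grip_force: 0.0
[0.43381574 0.04450775 0.16478434]
t 5.6 slide [-0.005 -0.     0.083] ang [0.001 0.006 0.002] pos [0.4338 0.0445 0.1648] q [-0.09 -0.3  -0.16  2.25  0.11  0.92  1.05] f [ 0.6  1.1 -0.8] w 0.005 gf 0.0
t 5.6 slide [-0.013 -0.     0.118] ang [0.001 0.006 0.002] pos [0.4338 0.0445 0.1648] q [-0.09 -0.3  -0.16  2.25  0.11  0.92  1.05] f [ 0.6  1.1 -0.8] w 0.005 gf 0.0
```

```bash
python3 -m inch '[{"slide":[-0.003,0,0.04],"angular":[0,0,0],"claw":-1},{"slide":[-0.006,0,0.08],"angular":[0,0,0],"claw":-1},{"slide":[-0.008,0,0.09],"angular":[0,0,0],"claw":-1},{"slide":[-0.009,0,0.1],"angular":[0,0,0],"claw":-1},{"slide":[-0.009,0,0.1],"angular":[0,0,0],"claw":-1}]'; python3 -c "
from tw import *
s=ctrl.get_state();M=R.from_rotvec(s['tool_rot']).as_matrix();tip=s['position']+.011*M[:,2];print((tip-CR)@AX,s['ft_force']@AX,s['position'])"
```

```text
time: 6.1
position: [0.443, 0.0424, 0.1404]
tool_rot: [0.312, 2.827, -0.047]
ft_force: [-0.5, 0.7, -0.4]
grip_width: 0.001
grip_force: 0.0
-0.0032577578470753795 -0.014789177432168366 [0.44295115 0.04235907 0.14042122]
```

```bash
python3 -m inch '[{"slide":[-0.002,0,0.008],"angular":[0,0,0],"claw":-1},{"slide":[-0.002,0,0.008],"angular":[0,0,0],"claw":-1}]';python3 -m inch '[{"slide":[-0.002,0,0.008],"angular":[0,0,0],"claw":-1},{"slide":[-0.002,0,0.008],"angular":[0,0,0],"claw":-1}]'; python3 -c "
from tw import *
s=ctrl.get_state();M=R.from_rotvec(s['tool_rot']).as_matrix();tip=s['position']+.011*M[:,2];print((tip-CR)@AX,s['ft_force']@AX,s['position'])
im=ctrl.get_image('wrist');save(im,'w2.png')
im=ctrl.get_image('side');cv2.imwrite('pics/s2.png',cv2.resize(im['color'][170:290,310:430,::-1],None,fx=4,fy=4))"
```

```text
time: 6.3
position: [0.4436, 0.0421, 0.1385]
tool_rot: [0.312, 2.827, -0.047]
ft_force: [-1.0, 0.9, 4.8]
grip_width: 0.007
grip_force: 2.0
time: 6.5
position: [0.4445, 0.0419, 0.1372]
tool_rot: [0.312, 2.827, -0.047]
ft_force: [-3.3, 0.6, 6.7]
grip_width: 0.002
grip_force: 3.7
-0.006864189064133677 7.455507870871652 [0.44447203 0.04192039 0.1371682 ]
```

```bash
for i in 1 2; do python3 -m inch '[{"slide":[-0.002,0,0.008],"angular":[0,0,0],"claw":-1},{"slide":[-0.002,0,0.008],"angular":[0,0,0],"claw":-1}]'; done; python3 -c "
from tw import *
s=ctrl.get_state();M=R.from_rotvec(s['tool_rot']).as_matrix();tip=s['position']+.011*M[:,2];print((tip-CR)@AX,s['ft_force']@AX,s['position'])"
```

```text
time: 6.8
position: [0.4451, 0.0419, 0.1368]
tool_rot: [0.312, 2.828, -0.048]
ft_force: [-15.0, 0.7, 21.1]
grip_width: 0.008
grip_force: 12.2
time: 7.0
position: [0.4456, 0.0419, 0.1365]
tool_rot: [0.313, 2.829, -0.049]
ft_force: [-25.9, 1.0, 35.7]
grip_width: 0.008
grip_force: 21.2
-0.007973119727713208 43.65969011106503 [0.44562135 0.0419439  0.13652768]
```

```bash
python3 -m inch '[{"slide":[0.003,0,-0.03],"angular":[0,0,0],"claw":-1},{"slide":[0.008,0,-0.15],"angular":[0,0,0],"claw":-1},{"slide":[0.01,0,-0.3],"angular":[0,0,0],"claw":-1},{"slide":[0.01,0,-0.3],"angular":[0,0,0],"claw":-1},{"slide":[0.01,0,-0.3],"angular":[0,0,0],"claw":-1}]'
python3 - <<'E'
from tw import *
go(CR,tool(17))
yp=np.array([-np.sin(yaw),np.cos(yaw),0])
im=ctrl.get_image("wrist");P=cloud(im);save(im,"w3.png")
for o in ctrl.outline_of("stop_top","wrist")[:1]:
    q=P[o["mask"]&(im["depth"]>0)]
    h=(q-CR)@AX;print(o["confidence"],o["bbox"],q.mean(0),np.percentile(h,[5,25,50,75,90,98]))
    top=q[h>np.percentile(h,90)-.005];print(top.mean(0),(top.min(0)+top.max(0))/2)
# panel height around
d=P-CR;a=d@AX;lat=np.linalg.norm(d-a[...,None]*AX,axis=-1)
m=(lat>.026)&(lat<.036)&(im["depth"]>0);print("panel",np.percentile(a[m],[10,30,50,70,90]))
E
```

```text
time: 7.5
position: [0.4376, 0.0501, 0.1944]
tool_rot: [0.314, 2.847, -0.056]
ft_force: [-1.1, -0.1, -0.4]
grip_width: 0.004
grip_force: 0.0
t 7.5 slide [ 0.033 -0.023  0.246] ang [-0.015 -0.034  0.003] pos [0.4376 0.0501 0.1944] q [-0.25 -0.3  -0.03  2.18  0.15  1.02  1.  ] f [-1.1 -0.1 -0.4] w 0.004 gf 0.0
0.75 [310.8, 196.9, 56.4, 60.5] [0.44612847 0.04127181 0.12400846] [-0.0126419  -0.00909616 -0.00756449 -0.00665305 -0.00588226 -0.00499687]
[0.4457828  0.04095469 0.1250667 ] [0.44583159 0.04059694 0.14725263]
panel [-0.02986552  0.14437821  0.15482551  0.16165144  0.16738293]
```

View pics/w3.png

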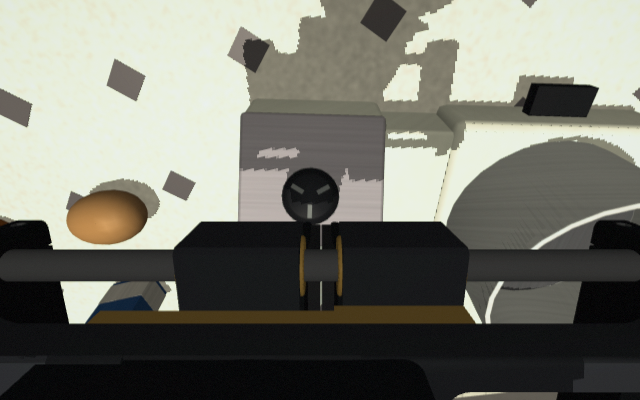

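```bash
python3 -m inch '[{"slide":[0,0.0,-0.1],"angular":[0,0,0.25],"claw":1},{"slide":[0,-0.2,-0.2],"angular":[0,0.1,0.5],"claw":1},{"slide":[-0.05,-0.4,-0.2],"angular":[0,0.3,0.75],"claw":1},{"slide":[-0.1,-0.6,-0.2],"angular":[0,0.4,1],"claw":1},{"slide":[-0.1,-0.6,-0.2],"angular":[0,0.5,1],"claw":1},{"slide":[-0.1,-0.6,-0.2],"angular":[0,0.5,1],"claw":1},{"slide":[-0.1,-0.6,-0.2],"angular":[0,0.5,1],"claw":1}]'; python3 -c "
from tw import *
go([.45,-.19,.23],frame([0,0,-1],[1,0,0]))"
```

```text
time: 8.3
position: [0.4145, -0.0983, 0.2497]
tool_rot: [1.129, 2.91, 0.098]
ft_force: [-0.7, 0.6, -0.2]
grip_width: 0.557
grip_force: 0.0
t 8.3 slide [-0.353 -0.18   0.065] ang [ 0.113 -0.061  1.586] pos [ 0.4145 -0.0983  0.2497] q [ 0.2  -0.19  0.02  1.96 -0.06  1.34  1.06] f [-0.7  0.6 -0.2] w 0.557 gf 0.0
```

```bash
python3 -m inch '[{"slide":[-0.1,-0.05,0],"angular":[0.03,-0.02,0.25],"claw":1},{"slide":[-0.2,-0.1,0],"angular":[0.06,-0.04,0.5],"claw":1},{"slide":[-0.3,-0.15,0],"angular":[0.1,-0.06,0.75],"claw":1},{"slide":[-0.35,-0.18,0],"angular":[0.1,-0.06,1],"claw":1},{"slide":[-0.35,-0.18,0],"angular":[0.1,-0.06,1],"claw":1},{"slide":[-0.35,-0.18,0],"angular":[0.1,-0.06,1],"claw":1}]'
python3 - <<'E'
from tw import *
go([.48,-.19,.15],frame([0,0,-1],[1,0,0]))
for c in("wrist","top"):
  im=ctrl.get_image(c);P=cloud(im)
  if c=="wrist":save(im,"w4.png")
  for o in ctrl.outline_of("potato",c)[:1]:
    q=P[o["mask"]&(im["depth"]>0)];q=q[q[:,2]>.012]
    print(c,o["confidence"],o["bbox"],len(q),q.min(0),q.max(0),cv2.minAreaRect((q[:,:2]*1000).astype(np.float32)))
    # ellipsoid fit
    def g(x):
        d=q-np.r_[x[:2],.029];ca,sa=np.cos(x[2]),np.sin(x[2]);u=d[:,0]*ca+d[:,1]*sa;v=-d[:,0]*sa+d[:,1]*ca
        return np.sqrt((u/.042)**2+(v/.029)**2+(d[:,2]/.029)**2)-1
    f=least_squares(g,[.48,-.19,1.57],loss="soft_l1",f_scale=.05);print("fit",f.x,np.median(abs(f.fun)))
E
```

```text
time: 8.9
position: [0.4492, -0.1883, 0.247]
tool_rot: [1.84, 2.531, 0.01]
ft_force: [0.0, -0.0, 0.7]
grip_width: 0.989
grip_force: 0.0
t 8.9 slide [-0.042  0.11   0.39 ] ang [0.026 0.008 0.599] pos [ 0.4492 -0.1883  0.247 ] q [ 0.29 -0.04  0.06  1.83 -0.    1.34  0.66] f [ 0.  -0.   0.7] w 0.989 gf 0.0
wrist 0.77 [345.9, 181.6, 56.3, 69.8] 2977 [ 0.45362827 -0.23353622  0.02473427] [ 0.50979892 -0.15074154  0.05926337] ((481.3436279296875, -191.94415283203125), (82.52886962890625, 55.842567443847656), 87.0103988647461)
fit [ 0.48240756 -0.1889924   1.55624709] 0.017689851006915336
top 0.6 [423.2, 230.1, 18.5, 14.2] 217 [ 0.46476275 -0.36994901  0.01261611] [ 0.50203824 -0.33162178  0.0933336 ] ((483.303955078125, -350.3016052246094), (36.63193893432617, 37.387351989746094), 66.00212097167969)
fit [ 0.4827985  -0.35877147  1.36628027] 0.8953478162864754
```

```bash
python3 -m inch '[{"slide":[-0.02,0.05,0.1],"angular":[0.01,0,0.25],"claw":1},{"slide":[-0.04,0.11,0.2],"angular":[0.02,0,0.5],"claw":1},{"slide":[-0.04,0.11,0.4],"angular":[0.02,0,0.6],"claw":1},{"slide":[-0.04,0.11,0.55],"angular":[0.02,0,0.6],"claw":1},{"slide":[-0.04,0.11,0.55],"angular":[0.02,0,0.6],"claw":1},{"slide":[-0.04,0.11,0.55],"angular":[0.02,0,0.6],"claw":1}]'; python3 -c "
from tw import *
go([.482,-.190,.041],frame([0,0,-1],[1,0,0]))"
```

```text
time: 9.7
position: [0.4808, -0.1915, 0.1112]
tool_rot: [2.222, 2.211, -0.0]
ft_force: [0.7, -0.6, 0.8]
grip_width: 0.998
grip_force: 0.0
t 9.7 slide [0.008 0.004 0.281] ang [ 0.008  0.009 -0.009] pos [ 0.4808 -0.1915  0.1112] q [ 0.28  0.13  0.05  1.93 -0.    1.07  0.33] f [ 0.7 -0.6  0.8] w 0.998 gf 0.0
```

```bash
python3 -m inch '[{"slide":[0.01,0,0.14],"angular":[0,0,0],"claw":1},{"slide":[0.01,0,0.28],"angular":[0,0,0],"claw":1},{"slide":[0.01,0,0.28],"angular":[0,0,0],"claw":1},{"slide":[0.01,0,0.28],"angular":[0,0,0],"claw":-1},{"slide":[0.01,0,0.28],"angular":[0,0,0],"claw":-1},{"slide":[0.01,0,0.28],"angular":[0,0,0],"claw":-1},{"slide":[0.01,0,0.28],"angular":[0,0,0],"claw":-1},{"slide":[0.01,0,0.28],"angular":[0,0,0],"claw":-1},{"slide":[0.01,0,0.28],"angular":[0,0,0],"claw":-1}]' 15; python3 -c "
from tw import *
go([.482,-.190,.041],frame([0,0,-1],[1,0,0]))"; python3 -m inch '[{"slide":[0,0,-0.02],"angular":[0,0,0],"claw":-1},{"slide":[0,0,-0.04],"angular":[0,0,0],"claw":-1},{"slide":[0,0,-0.1],"angular":[0,0,0],"claw":-1},{"slide":[0,0,-0.2],"angular":[0,0,0],"claw":-1},{"slide":[0,0,-0.2],"angular":[0,0,0],"claw":-1}]'
python3 - <<'E'
from tw import *
im=ctrl.get_image("side");cv2.imwrite("pics/s4.png",cv2.resize(im["color"][120:280,290:450,::-1],None,fx=3.5,fy=3.5))
E
```

```text
time: 10.6
position: [0.4817, -0.19, 0.0415]
tool_rot: [2.223, 2.209, 0.001]
ft_force: [0.2, 0.7, 5.9]
grip_width: 0.652
grip_force: 15.0
t 10.6 slide [-0.     0.001  0.002] ang [ 0.011  0.01  -0.012] pos [ 0.4817 -0.19    0.0415] q [ 0.28  0.22  0.05  1.99 -0.01  0.92  0.32] f [0.2 0.7 5.9] w 0.652 gf 15.0
time: 11.1
position: [0.483, -0.1903, 0.0936]
tool_rot: [2.22, 2.206, 0.004]
ft_force: [0.9, 0.1, -0.7]
grip_width: 0.645
grip_force: 15.0
```

View pics/s4.png

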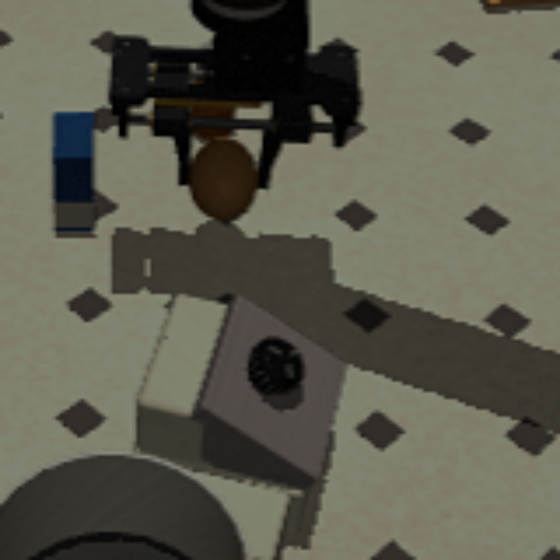

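```bash
python3 -m inch '[{"slide":[0,0,-0.15],"angular":[0,0,0],"claw":-1},{"slide":[0,0,-0.3],"angular":[0,0,0],"claw":-1},{"slide":[0,0,-0.45],"angular":[0,0,0],"claw":-1},{"slide":[0.15,0.04,-0.63],"angular":[0,0,0],"claw":-1},{"slide":[0.3,0.08,-0.63],"angular":[0,0,0],"claw":-1},{"slide":[0.45,0.12,-0.63],"angular":[0,0,0],"claw":-1},{"slide":[0.6,0.16,-0.63],"angular":[0,0,0],"claw":-1},{"slide":[0.75,0.2,-0.63],"angular":[0,0,0],"claw":-1},{"slide":[0.9,0.25,-0.63],"angular":[0,0,0],"claw":-1},{"slide":[0.9,0.25,-0.63],"angular":[0,0,0],"claw":-1}]'; python3 -c "
from tw import *
go([.5565,.229,.25],frame([0,0,-1],[1,0,0]))"
```

```text
time: 12.15
position: [0.5439, 0.0434, 0.2455]
tool_rot: [2.215, 2.224, 0.002]
ft_force: [-0.4, 0.4, -0.9]
grip_width: 0.649
grip_force: 15.0
t 12.15 slide [ 0.742  0.053 -0.019] ang [0.005 0.002 0.007] pos [0.5439 0.0434 0.2455] q [ 0.03  0.1  -0.17  1.69  0.02  1.35 -0.14] f [-0.4  0.4 -0.9] w 0.649 gf 15.0
```

```bash
python3 -m inch '[{"slide":[0.15,0.01,-0.02],"angular":[0,0,0],"claw":-1},{"slide":[0.3,0.02,-0.02],"angular":[0,0,0],"claw":-1},{"slide":[0.45,0.03,-0.02],"angular":[0,0,0],"claw":-1},{"slide":[0.6,0.04,-0.02],"angular":[0,0,0],"claw":-1},{"slide":[0.74,0.05,-0.02],"angular":[0,0,0],"claw":-1},{"slide":[0.74,0.05,-0.02],"angular":[0,0,0],"claw":-1},{"slide":[0.74,0.05,-0.02],"angular":[0,0,0],"claw":-1}]'
python3 - <<'E'
from tw import *
go([.5565,.229,.125],frame([0,0,-1],[1,0,0]))
im=ctrl.get_image("side");save(im,"s5.png");P=cloud(im)
o=ctrl.outline_of("peeler","side")[0]["mask"]
m=o&(abs(P[...,2]-.155)<.006)&(P[...,1]>.06);p=P[m][:,:2]
f=least_squares(lambda q:np.hypot(*(p-q[:2]).T)-.081,[.53,.2],loss="soft_l1",f_scale=.003);print(f.x)
im=ctrl.get_image("wrist");P=cloud(im);m=(abs(P[...,2]-.155)<.004)&(P[...,1]>.12)&(np.hypot(P[...,0]-.5565,P[...,1]-.229)<.1)&(np.hypot(P[...,0]-.5565,P[...,1]-.229)>.065);p=P[m][:,:2]
f=least_squares(lambda q:np.hypot(*(p-q[:2]).T)-.081,[.556,.229],loss="soft_l1",f_scale=.003);print(len(p),f.x)
E
```

```text
time: 12.85
position: [0.5569, 0.2211, 0.2497]
tool_rot: [2.222, 2.213, -0.004]
ft_force: [0.8, -0.6, -1.0]
grip_width: 0.651
grip_force: 15.0
t 12.85 slide [ 0.035 -0.003  0.499] ang [ 0.004  0.012 -0.008] pos [0.5569 0.2211 0.2497] q [-0.18  0.22 -0.29  1.55  0.07  1.38 -0.48] f [ 0.8 -0.6 -1. ] w 0.651 gf 15.0
[0.55813106 0.23033646]
2976 [0.55867893 0.22886045]
```

View pics/s5.png

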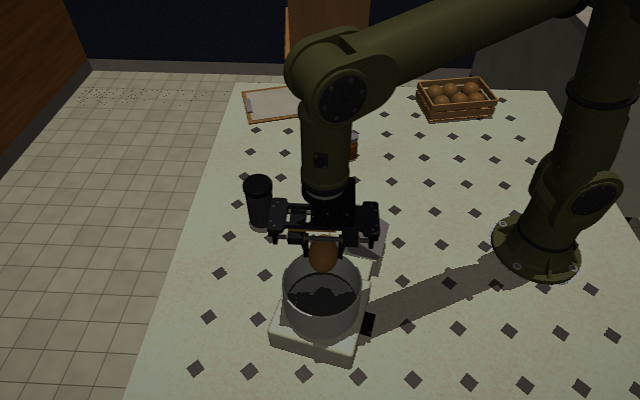

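```bash
python3 -m inch '[{"slide":[0.0,0.004,0],"angular":[0,0,0],"claw":-1},{"slide":[0.0,0.004,0.1],"angular":[0,0,0],"claw":-1},{"slide":[0.0,0.004,0.2],"angular":[0,0,0],"claw":-1},{"slide":[0,0.004,0.3],"angular":[0,0,0],"claw":-1},{"slide":[0,0.004,0.4],"angular":[0,0,0],"claw":-1},{"slide":[0,0.004,0.48],"angular":[0,0,0],"claw":-1},{"slide":[0,0.004,0.48],"angular":[0,0,0],"claw":-1},{"slide":[0,0.004,0.48],"angular":[0,0,0],"claw":-1}]'; python3 -c "
from tw import *
go([.558,.229,.115],frame([0,0,-1],[1,0,0]))"
```

```text
time: 13.8
position: [0.5594, 0.2195, 0.1318]
tool_rot: [2.224, 2.209, -0.0]
ft_force: [-0.4, 0.7, -0.1]
grip_width: 0.648
grip_force: 15.0
t 13.8 slide [ 0.038 -0.006  0.067] ang [ 0.009  0.01  -0.014] pos [0.5594 0.2195 0.1318] q [-0.18  0.3  -0.29  1.7   0.1   1.16 -0.5 ] f [-0.4  0.7 -0.1] w 0.648 gf 15.0
```

```bash
python3 -m inch '[{"slide":[0.03,-0.005,0.01],"angular":[0,0,0],"claw":-1},{"slide":[0.04,-0.005,0.03],"angular":[0,0,0],"claw":-1},{"slide":[0.04,-0.005,0.05],"angular":[0,0,0],"claw":-1},{"slide":[0.04,-0.005,0.06],"angular":[0,0,0],"claw":-1},{"slide":[0.04,-0.005,0.06],"angular":[0,0,0],"claw":-1},{"slide":[0.04,-0.005,0.06],"angular":[0,0,0],"claw":-1}]'; python3 -c "
from tw import *
go([.558,.229,.113],frame([0,0,-1],[1,0,0]))"
```

```text
time: 14.4
position: [0.558, 0.2299, 0.1163]
tool_rot: [2.224, 2.21, -0.001]
ft_force: [0.4, 0.0, -2.1]
grip_width: 0.649
grip_force: 15.0
t 14.4 slide [-0.004 -0.     0.013] ang [ 0.009  0.01  -0.012] pos [0.558  0.2299 0.1163] q [-0.2   0.32 -0.29  1.71  0.11  1.13 -0.52] f [ 0.4  0.  -2.1] w 0.649 gf 15.0
```

```bash
for i in 1 2 3; do python3 -m inch '[{"slide":[0,0,0.006],"angular":[0,0,0],"claw":-1},{"slide":[0,0,0.006],"angular":[0,0,0],"claw":-1},{"slide":[0,0,0.006],"angular":[0,0,0],"claw":-1}]' | grep -E "posi|ft"; done
```

```text
position: [0.5581, 0.2301, 0.1149]
ft_force: [0.1, 0.3, -1.5]
position: [0.558, 0.2301, 0.1133]
ft_force: [-0.6, -0.5, 0.0]
position: [0.558, 0.2301, 0.1118]
ft_force: [-0.5, -0.7, -1.3]
```

```bash
python3 -m inch '[{"slide":[0,0,0.005],"angular":[0,0,0],"claw":-1},{"slide":[0,0,0.005],"angular":[0,0,0],"claw":-1},{"slide":[0,0,0.005],"angular":[0,0,0],"claw":-1}]' | grep -E "posi|ft"
```

```text
position: [0.5581, 0.2305, 0.1115]
ft_force: [-2.1, 0.2, 4.6]
```

```bash
python3 -m inch '[{"slide":[0,0,0],"angular":[0,0,0],"claw":0.45},{"slide":[0,0,0],"angular":[0,0,0],"claw":0.6},{"slide":[0,0,0],"angular":[0,0,0],"claw":0.8},{"slide":[0,0,0],"angular":[0,0,0],"claw":0.8},{"slide":[0,0,-0.03],"angular":[0,0,0],"claw":0.8},{"slide":[0,0,-0.15],"angular":[0,0,0],"claw":0.8},{"slide":[0,0,-0.3],"angular":[0,0,0],"claw":0.8},{"slide":[0,0,-0.5],"angular":[0,0,0],"claw":0.8},{"slide":[0,0,-0.5],"angular":[0,0,0],"claw":0.8},{"slide":[0,0,-0.5],"angular":[0,0,0],"claw":0.8}]'
python3 - <<'E'
from tw import *
im=ctrl.get_image("wrist");P=cloud(im);save(im,"w6.png")
for o in ctrl.outline_of("potato","wrist")[:1]:
    q=P[o["mask"]&(im["depth"]>0)];print(o["confidence"],o["bbox"],q.min(0),q.max(0),np.percentile(q,98,axis=0))
im=ctrl.get_image("top");P=cloud(im)
for o in ctrl.outline_of("stop_top","top")[:1]:
    q=P[o["mask"]&(im["depth"]>0)];print(o["confidence"],o["bbox"],q.mean(0))
go([.50,.10,.26],tool(0,-.5))
E
```

```text
time: 16.6
position: [0.5584, 0.2312, 0.2379]
tool_rot: [2.222, 2.209, 0.006]
ft_force: [0.3, -0.3, -0.5]
grip_width: 0.896
grip_force: 0.0
0.62 [320.8, 190.8, 61.8, 93.2] [0.52955741 0.18895085 0.09522049] [0.58555547 0.26857541 0.12732849] [0.58182428 0.266      0.12550781]
0.43 [285.4, 246.2, 14.6, 10.6] [0.4497622  0.03771322 0.12861968]
t 16.8 slide [-0.523 -0.223 -0.101] ang [ 0.416 -0.329 -3.405] pos [0.5567 0.2303 0.234 ] q [-0.19  0.23 -0.3   1.57  0.08  1.35 -0.5 ] f [-0.9 -1.1  0.5] w 0.895 gf 0.0
```

View pics/w6.png

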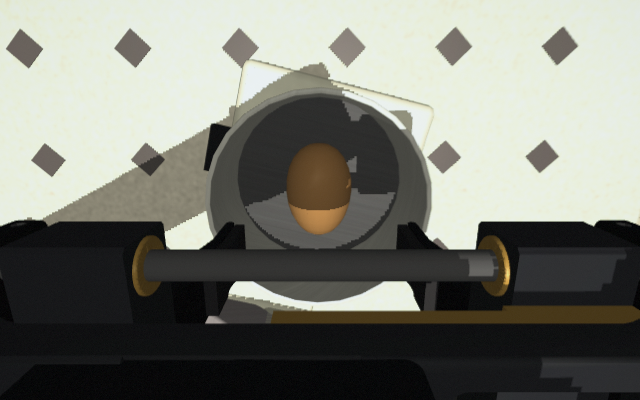

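```bash
python3 -m inch '[{"slide":[0,0,-0.1],"angular":[0,0,-0.25],"claw":0.4},{"slide":[-0.15,-0.05,-0.1],"angular":[0,0,-0.5],"claw":0.4},{"slide":[-0.3,-0.1,-0.1],"angular":[0,0,-0.75],"claw":0.4},{"slide":[-0.45,-0.2,-0.1],"angular":[0,0,-1],"claw":0.4},{"slide":[-0.6,-0.3,-0.1],"angular":[0,0,-1],"claw":0.4},{"slide":[-0.6,-0.3,-0.1],"angular":[0,0,-1],"claw":0.4},{"slide":[-0.6,-0.3,-0.1],"angular":[0,0,-1],"claw":0.4}]'
python3 - <<'E'
from tw import *
go([.45,.06,.25],tool(5,-.5))
q=ctrl.get_state()["joint_positions"];CL=np.array([.4455,.041,.1265])
for ph in(-.5,-.2,.1,.4,.6):
    q,e=ik(CL-.006*AX,tool(14,ph),q);print(ph,round(e,4),np.round(q,2))
E
```

```text
time: 17.5
position: [0.4809, 0.0805, 0.2604]
tool_rot: [1.579, 2.709, -0.004]
ft_force: [-0.2, 1.1, 0.3]
grip_width: 0.701
grip_force: 0.0
t 17.5 slide [-0.01  -0.148  0.042] ang [ 0.352 -0.337 -2.436] pos [0.4809 0.0805 0.2604] q [ 0.03 -0.03 -0.25  1.79 -0.    1.37  0.3 ] f [-0.2  1.1  0.3] w 0.701 gf 0.0
-0.5 0.0 [ 0.47 -0.16 -0.75  2.2   0.18  0.89  1.43]
-0.2 0.0 [ 0.59 -0.19 -0.77  2.2   0.02  0.87  1.33]
0.1 0.0 [ 0.62 -0.22 -0.73  2.22 -0.12  0.84  1.21]
0.4 0.0 [ 0.3  -0.22 -0.39  2.27 -0.15  0.8   0.98]
0.6 0.0 [ 0.31 -0.25 -0.35  2.3  -0.23  0.76  0.89]
```

```bash
python3 -m inch '[{"slide":[0,-0.03,0],"angular":[0.03,-0.03,-0.25],"claw":0.4},{"slide":[0,-0.06,0],"angular":[0.06,-0.06,-0.5],"claw":0.4},{"slide":[0,-0.1,0],"angular":[0.1,-0.1,-0.75],"claw":0.4},{"slide":[0,-0.12,0],"angular":[0.1,-0.1,-1],"claw":0.4},{"slide":[0,-0.12,0],"angular":[0.1,-0.1,-1],"claw":0.4},{"slide":[0,-0.12,0],"angular":[0.1,-0.1,-1],"claw":0.4}]' >/dev/null; python3 -m inch '[{"slide":[0,0,0],"angular":[0,0,-0.25],"claw":0.4},{"slide":[0,0,0],"angular":[0,0,-0.5],"claw":0.4},{"slide":[0,0,0],"angular":[0,0,-0.75],"claw":0.4},{"slide":[0,0,0],"angular":[0,0,-1],"claw":0.4},{"slide":[0,0,0],"angular":[0,0,-1],"claw":0.4},{"slide":[0,0,0],"angular":[0,0,-1],"claw":0.4}]'
python3 - <<'E'
from tw import *
CL=np.array([.4455,.041,.1265])
go(CL+.05*AX,tool(14,-.5))
E
```

```text
time: 18.7
position: [0.4556, 0.0669, 0.2607]
tool_rot: [0.016, 3.135, -0.122]
ft_force: [-0.6, -0.2, 0.3]
grip_width: 0.698
grip_force: 0.0
t 18.7 slide [ 0.139 -0.055  0.369] ang [ 0.269 -0.422 -0.467] pos [0.4556 0.0669 0.2607] q [-0.02 -0.08 -0.23  1.84  0.06  1.39  1.3 ] f [-0.6 -0.2  0.3] w 0.698 gf 0.0
```

```bash
python3 -m inch '[{"slide":[0.04,-0.01,0.1],"angular":[0.09,-0.14,-0.15],"claw":0.4},{"slide":[0.09,-0.03,0.2],"angular":[0.18,-0.28,-0.3],"claw":0.4},{"slide":[0.14,-0.055,0.3],"angular":[0.27,-0.42,-0.47],"claw":0.4},{"slide":[0.14,-0.055,0.37],"angular":[0.27,-0.42,-0.47],"claw":0.4},{"slide":[0.14,-0.055,0.37],"angular":[0.27,-0.42,-0.47],"claw":0.4},{"slide":[0.14,-0.055,0.37],"angular":[0.27,-0.42,-0.47],"claw":0.4},{"slide":[0.14,-0.055,0.37],"angular":[0.27,-0.42,-0.47],"claw":0.4}]'
python3 - <<'E'
from tw import *
CL=np.array([.4455,.041,.1265])
im=ctrl.get_image("wrist");P=cloud(im)
for o in ctrl.outline_of("stop_top","wrist")[:1]:
    q=P[o["mask"]&(im["depth"]>0)];h=(q-CL)@AX;print(o["confidence"],o["bbox"],q.mean(0),np.percentile(h,[25,50,75,95]))
go(CL-.006*AX,tool(14,-.5))
E
```

```text
time: 19.4
position: [0.4223, 0.0463, 0.1713]
tool_rot: [-0.361, 2.886, -0.32]
ft_force: [0.7, -0.4, -1.0]
grip_width: 0.699
grip_force: 0.0
0.56 [320.6, 228.4, 61.6, 49.2] [0.4426244  0.03961754 0.12318735] [-0.00250742 -0.00108784 -0.00021358  0.00080839]
t 19.5 slide [-0.057  0.003  0.219] ang [0.001 0.004 0.007] pos [0.422  0.0461 0.171 ] q [-0.06 -0.26 -0.29  2.2   0.21  1.04  1.38] f [0.1 0.6 0.2] w 0.701 gf 0.0
```

```bash
python3 -m inch '[{"slide":[-0.015,0,0.06],"angular":[0,0,0],"claw":0.4},{"slide":[-0.03,0,0.12],"angular":[0,0,0],"claw":0.4},{"slide":[-0.045,0,0.17],"angular":[0,0,0],"claw":0.4},{"slide":[-0.057,0,0.215],"angular":[0,0,0],"claw":0.4},{"slide":[-0.057,0,0.215],"angular":[0,0,0],"claw":0.4},{"slide":[-0.057,0,0.215],"angular":[0,0,0],"claw":0.4}]'
python3 - <<'E'
from tw import *
CL=np.array([.4455,.041,.1265])
go(CL-.006*AX,tool(14,-.5))
E
```

```text
time: 20.1
position: [0.4468, 0.0395, 0.1209]
tool_rot: [-0.363, 2.888, -0.322]
ft_force: [-0.8, 0.2, 0.5]
grip_width: 0.7
grip_force: 0.0
t 20.1 slide [-0.007  0.002 -0.001] ang [ 0.001 -0.001  0.01 ] pos [0.4468 0.0395 0.1209] q [-0.04 -0.15 -0.3   2.22  0.27  0.91  1.34] f [-0.8  0.2  0.5] w 0.7 gf 0.0
```

```bash
python3 -m inch '[{"slide":[-0.006,0.002,0],"angular":[0,0,0],"claw":0.1},{"slide":[-0.006,0.002,0],"angular":[0,0,0],"claw":-0.05},{"slide":[-0.006,0.002,0],"angular":[0,0,0],"claw":-0.2},{"slide":[-0.006,0.002,0],"angular":[0,0,0],"claw":-0.3},{"slide":[-0.006,0.002,0],"angular":[0,0,0],"claw":-0.3},{"slide":[-0.006,0.002,0],"angular":[0,0,0],"claw":-0.3}]' 10
python3 - <<'E'
from tw import *
s=ctrl.get_state();B=R.from_rotvec(s["tool_rot"]).as_matrix();CL=np.array([.4455,.041,.1265])
print(s["ft_force"],B.T@-AX)
go(CL-.006*AX,tool(14,-.5))
# rows for twisting about AX through current axis point; pivot offset from TCP:
for ph in(.1,.2,.3,.4,.5): print(ph,np.round(np.degrees(B.T@(-AX*ph))/30,3))
E
```

```text
time: 20.7
position: [0.4485, 0.0397, 0.1217]
tool_rot: [-0.363, 2.887, -0.323]
ft_force: [-0.4, -3.2, 3.4]
grip_width: 0.451
grip_force: 10.0
[-0.40902816 -3.24791862  3.36024912] [-2.75170391e-01 -4.59474195e-04  9.61372480e-01]
t 20.7 slide [-0.     0.003  0.001] ang [-0.002  0.001  0.009] pos [0.4485 0.0397 0.1217] q [-0.04 -0.14 -0.3   2.22  0.28  0.91  1.33] f [-0.4 -3.2  3.4] w 0.451 gf 10.0
0.1 [-0.053 -0.     0.184]
0.2 [-0.105 -0.     0.367]
0.3 [-0.158 -0.     0.551]
0.4 [-0.21  -0.     0.734]
0.5 [-0.263 -0.     0.918]
```

```bash
python3 -m inch '[{"slide":[0,0,0],"angular":[-0.05,0,0.18],"claw":-0.3},{"slide":[0,0,0],"angular":[-0.105,0,0.37],"claw":-0.3},{"slide":[0,0,0],"angular":[-0.158,0,0.55],"claw":-0.3},{"slide":[0,0,0],"angular":[-0.21,0,0.73],"claw":-0.3},{"slide":[0,0,0],"angular":[-0.263,0,0.92],"claw":-0.3},{"slide":[0,0,0],"angular":[-0.263,0,0.92],"claw":-0.3},{"slide":[0,0,0],"angular":[-0.263,0,0.92],"claw":-0.3}]' 15
python3 - <<'E'
from tw import *
CL=np.array([.4455,.041,.1265])
s=ctrl.get_state();print("torque",s["torque"])
go(CL-.006*AX,tool(14,0))
E
```

```text
time: 21.4
position: [0.4485, 0.0397, 0.1216]
tool_rot: [0.309, 2.882, -0.042]
ft_force: [-0.6, -3.8, 4.5]
grip_width: 0.452
grip_force: 15.0
torque [-0.88740379  0.14939129 -0.18963472]
t 21.4 slide [0.001 0.002 0.001] ang [-0.003  0.001  0.012] pos [0.4485 0.0397 0.1216] q [ 0.02 -0.18 -0.23  2.23  0.08  0.86  1.1 ] f [-0.6 -3.8  4.5] w 0.452 gf 15.0
```

```bash
python3 -m inch '[{"slide":[0,0,0],"angular":[-0.05,0,0.18],"claw":-0.3},{"slide":[0,0,0],"angular":[-0.105,0,0.37],"claw":-0.3},{"slide":[0,0,0],"angular":[-0.158,0,0.55],"claw":-0.3},{"slide":[0,0,0],"angular":[-0.21,0,0.73],"claw":-0.3},{"slide":[0,0,0],"angular":[-0.275,0,0.98],"claw":-0.3},{"slide":[0,0,0],"angular":[-0.275,0,0.98],"claw":-0.3},{"slide":[0,0,0],"angular":[-0.275,0,0.98],"claw":-0.3}]' 15
python3 - <<'E'
from tw import *
CL=np.array([.4455,.041,.1265])
s=ctrl.get_state();print("torque",s["torque"],s["ft_force"]@AX)
go(CL-.006*AX,tool(14,.55))
E
```

```text
time: 22.1
position: [0.4486, 0.0399, 0.1216]
tool_rot: [0.997, 2.695, 0.252]
ft_force: [-0.2, -6.4, 5.8]
grip_width: 0.447
grip_force: 15.0
torque [-1.16622776  0.13612007 -0.30742616] 4.42797252450261
t 22.1 slide [0.002 0.001 0.001] ang [-0.017  0.002  0.046] pos [0.4486 0.0399 0.1216] q [ 0.08 -0.23 -0.18  2.3  -0.12  0.77  0.84] f [-0.2 -6.4  5.8] w 0.447 gf 15.0
```

```bash
python3 -m inch '[{"slide":[0,0,0],"angular":[-0.05,0,0.19],"claw":-0.3},{"slide":[0,0,0],"angular":[-0.05,0,0.19],"claw":-0.3},{"slide":[0.003,0,-0.012],"angular":[-0.05,0,0.19],"claw":-0.3},{"slide":[0.007,0,-0.024],"angular":[-0.05,0,0.19],"claw":-0.3},{"slide":[0.007,0,-0.024],"angular":[-0.05,0,0.19],"claw":-0.3}]' 15;  python3 -m inch '[{"slide":[0,0,0],"angular":[0,0,0],"claw":-0.05},{"slide":[0,0,0],"angular":[0,0,0],"claw":0.1},{"slide":[0,0,0],"angular":[0,0,0],"claw":0.4},{"slide":[0,0,0],"angular":[0,0,0],"claw":0.4},{"slide":[0.04,0,-0.14],"angular":[0,0,0],"claw":0.4},{"slide":[0.06,0,-0.25],"angular":[0,0,0],"claw":0.4},{"slide":[0.06,0,-0.3],"angular":[0,0,0],"claw":0.4},{"slide":[0.06,0,-0.3],"angular":[0,0,0],"claw":0.4}]'
python3 - <<'E'
from tw import *
go(CR,tool(14,.55))
for c in("wrist","side","top"):
  im=ctrl.get_image(c);P=cloud(im);save(im,c+"7.png")
  for o in ctrl.outline_of("stop_top",c)[:1]:
    q=P[o["mask"]&(im["depth"]>0)];h=(q-CR)@AX;print(c,o["confidence"],o["bbox"],q.mean(0),np.percentile(h,[25,50,75,95]))
E
```

```text
time: 22.6
position: [0.4456, 0.0408, 0.127]
tool_rot: [1.124, 2.638, 0.306]
ft_force: [-0.0, -6.0, 4.0]
grip_width: 0.45
grip_force: 15.0
time: 23.4
position: [0.4266, 0.0524, 0.1518]
tool_rot: [1.168, 2.714, 0.306]
ft_force: [0.3, 0.7, -0.3]
grip_width: 0.7
grip_force: 0.0
t 23.4 slide [-0.075  0.004  0.085] ang [-0.038 -0.146 -0.172] pos [0.4266 0.0524 0.1518] q [-0.34 -0.3   0.21  2.26 -0.03  0.92  0.63] f [ 0.3  0.7 -0.3] w 0.7 gf 0.0
wrist 0.59 [319.0, 265.6, 57.7, 74.1] [0.44364931 0.04334147 0.12905631] [-0.00391872 -0.00196949 -0.00104723  0.00020275]
side 0.42 [367.1, 220.4, 3.5, 14.2] [0.46188736 0.04675266 0.1355546 ] [-0.01104014 -0.00621737 -0.00393874  0.01514162]
top 0.62 [286.7, 249.8, 9.0, 13.2] [0.44948774 0.03188887 0.13484612] [-0.00366405 -0.00151334  0.00148118  0.0043617 ]
```

View pics/wrist7.png

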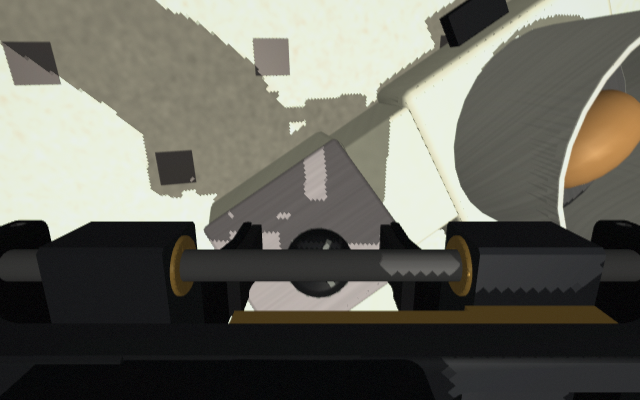

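```bash
python3 -m inch '[{"slide":[0,0,-0.1],"angular":[0,0,0],"claw":0.4},{"slide":[-0.04,0,-0.2],"angular":[0,0.1,0],"claw":0.4},{"slide":[-0.08,0,-0.3],"angular":[0,0.2,0],"claw":0.4},{"slide":[-0.12,0,-0.4],"angular":[0,0.3,0],"claw":0.4},{"slide":[-0.12,0,-0.4],"angular":[0,0.3,0],"claw":0.4},{"slide":[-0.12,0,-0.4],"angular":[0,0.3,0],"claw":0.4},{"slide":[-0.12,0,-0.4],"angular":[0,0.3,0],"claw":0.4}]'
python3 - <<'E'
from tw import *
for c in("wrist","side","top"):
  im=ctrl.get_image(c);P=cloud(im);save(im,c+"8.png")
  for o in ctrl.outline_of("stop_top",c)[:1]:
    q=P[o["mask"]&(im["depth"]>0)];h=(q-CR)@AX;print(c,o["confidence"],o["bbox"],q.mean(0),np.percentile(h,[25,50,75,90,95]))
    d=P-q.mean(0)
    # panel plane height along AX
    a=(P-CR)@AX;D=P-CR;lat=np.linalg.norm(D-a[...,None]*AX,axis=-1);m=(lat>.025)&(lat<.04)&(abs(a+.03)<.012)&(im["depth"]>0);print("panel",m.sum(),np.median(a[m]))
E
```

```text
time: 24.4
position: [0.4224, 0.0182, 0.249]
tool_rot: [1.194, 2.847, 0.412]
ft_force: [-0.5, -0.0, 0.2]
grip_width: 0.702
grip_force: 0.0
wrist 0.72 [321.1, 203.8, 47.3, 52.7] [0.44566124 0.0409131  0.13066736] [-0.00331445 -0.00126849 -0.00023926  0.00051566  0.00097861]
panel 3131 -0.0312701310812528
side 0.62 [371.2, 222.0, 14.7, 18.4] [0.45060188 0.04526658 0.12897287] [-0.00885992 -0.00297394 -0.00089905  0.00024444  0.00076123]
panel 285 -0.031535212859945455
top 0.54 [425.3, 232.2, 22.2, 18.8] [ 0.48371854 -0.34786094  0.06847112] [-0.12717601 -0.10902164 -0.10169127 -0.09922366 -0.09708681]
panel 112 -0.03063898777287035
```

View pics/wrist8.png

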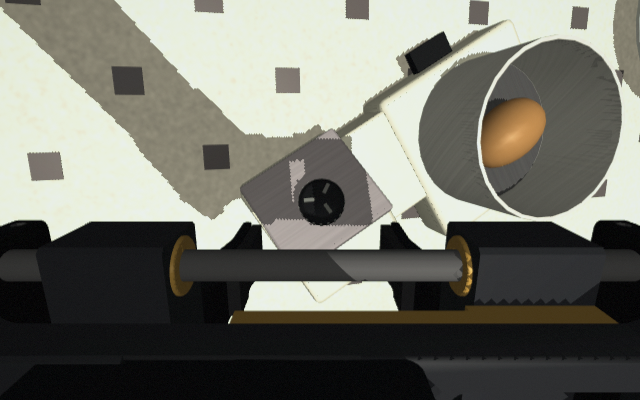

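```bash
python3 -c "
from bench import ctrl
print(ctrl.close_job())"
```

```text
the job is handed in; nothing more can be done
None
```

I handed the job in at about 25 s: the stop was pushed in and latched, the potato was lowered onto the drum floor and let go, and the mushroom was then twisted and sprang back out to its starting height. The cameras confirmed all but the knob's turn-back angle, which I did not measure, and the hand-in returned no verdict.

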